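# Hang up the berry gauge and hold the chill box open

### The job

The berry gauge lying on the lid of the white chill box is in the way: hang it by its eye on the pink hook of the stand and let go of it. Then lift the chill box's lid with the gripper to 45 degrees and keep it there, so that the packer can take out the packs; finish while still holding the lid open (it falls shut if let go). Leave the other things on the table (pack, baskets, bottle, label roll) where they stand.

Things in the scene. Friction and masses are not known exactly. Their poses are not given: they have to be found in the camera images.
- chill_box: White open-topped plastic box fixed to the table, 200 (x) x 220 (y) mm and 100 mm high, walls 10 mm, with berry packs inside and a light blue lid. Origin: centre of its underside, on the table. Its -x side is the front (with the lid's red tab), its +x side the hinge side; z up. It stands left or right of the robot, turned up to 0.25 rad.
- lid (a joint): Hinge angle of the lid (light blue panel 204 x 224 x 10 mm, top 111 mm above the table when shut) in rad: 0 shut, growing as its front edge rises, 0.785 is 45 degrees; stops at 1.4. Lid about 0.35 kg; it falls shut from any angle when let go. Lifting it at the red tab takes about 1.5 to 2 N.
- lid_hinge (a point): Middle of the hinge axis, on the box's far (+x) top edge, 100 mm above the table; the axis runs along the box's y.
- grip_tab (a point): Centre of the red tab in the middle of the lid's front edge. It sticks out 45 mm forward, is 26 mm wide (y), 14 mm thick; shut, its centre is 107 mm above the table, 224 mm in front of the hinge axis and 7 mm above it, free below. Pinched across its width from above it pivots between the pads as the lid turns. Axes: the box's, tilting with the lid.
- gauge: Berry size gauge, 0.09 kg, 211 mm long: orange handle bar 102 x 22 x 14 mm thick; at one end a steel plate 66 x 56 x 5 mm with dark dots, at the other an orange eye plate 44 x 44 x 6 mm with a round 26 mm hole. Undersides level. Origin: underside of the handle, near the centre of mass, a good place to grip; +x to the eye, z up as it lies on the lid.
- gauge_eye (a point): Centre of the eye's hole, 88 mm along gauge +x from the gauge's origin, 3 mm above its underside.
- hook_stand: Hook stand fixed to the table: dark base 110 x 120 mm, square aluminium post 14 mm wide and 243 mm high, pink hook of 8 mm round bar in the middle of its front. Origin on the table, at the front face of the post; the hook points along the stand's -x (towards the robot), turned up to 0.3 rad.
- hook_bend (a point): Bend of the hook, on the bar's centre line, 35 mm in front of the stand's origin and 235 mm above the table: the level arm ends and the bar rises forward and up at 45 degrees. The hung eye rests here or on the level arm.
- hook_tip (a point): End of the upturned part of the hook, on the bar's centre line: 30 mm further forward (stand -x) and 30 mm higher than the bend.
- pack_front: Closed berry pack with a yellow-green label, 110 x 95 x 46 mm, standing in front between box and stand; origin under its centre. To be left alone.
- punnet_side: White basket with pink rim, full of berries, 132 x 97 x 61 mm, at the left side; origin under its centre. To be left alone.
- punnet_empty: The same basket, empty, at the right side; origin under its centre. To be left alone.
- spray: White bottle with blue label, 56 mm across, 150 mm high, between box and stand; origin under its centre. To be left alone.
- label_roll: Paper label roll, 80 mm across, 50 mm high, at the right side; origin under its centre. To be left alone.
Not all that is in view belongs to the job. Of the things shaped like the gauge, the orange one is meant.

How it is judged:
By the outcome, as a careful person would: the job done as asked, in the order asked, and still so for the second after the job is handed in, while the arm keeps its last pose, push and grip.
It also fails if it takes over 64 s, if anything falls off the work surface, if the arm or the gripper's body presses on something with over 40 N, if the wrist force passes 120 N, or if a joint passes its speed limit or range.

### The arm

A 7-joint arm with a two-finger parallel gripper is mounted at the origin on the work surface. World frame = base frame: x ahead of the robot, y to its left, z up, the work surface at z = 0. Lengths are in m, angles in degrees, forces in N, time in s.
With the tool pointing down it reaches from about 0.425 to 0.925 m from the base axis. Payload 6.8 kg.
Tool frame: the origin (TCP) lies on the front face of the gripper's body, between the roots of the fingers; the fingertips stand 80 mm ahead of it and the grasp point (between the pads) lies 61 mm ahead of it; z points along the fingers, y is the line along which they close (so a half turn about z gives the same grasp; the last joint's range is limited). The gripper opens to 88 mm and grips with 3 to 60 N. Pads are 20 mm wide; open, the fingers measure 115 mm over their backs; the gripper's body (75 mm by 178 mm) begins 61 mm behind the grasp point.
Start: joints at [-6.194, 27.33, 1.283, 89.118, -0.659, 63.558, -4.761], TCP at [0.675, 0, 0.303] pointing down, gripper open.
Joint ranges: [-169.35, 169.35], [-19.33, 120.38], [-80.79, 83.38], [13.8, 139.57], [-78.32, 258.32], [9.67, 109.79], [-169.56, 169.56]. Speed limits (degrees/s): [136.94, 136.94, 180, 180, 180, 180, 180].

### API

Orientations are given as a 3x3 rotation matrix whose columns are the frame's x, y, z axes.
In Python, from station import get_state, get_image, calibration, hand_in gives the robot as it stands.
- The arm moves only by the shell command python3 -m pendant 'ROWS' [OPENING] [FORCE]. ROWS is JSON, one flat list of numbers, 6 for each row, row after row: the shift along the tool's x, y, z in mm, then the turn, a rotation vector about the tool's x, y, z in degrees. In form: [dx, dy, dz, wx, wy, wz, dx, dy, dz, wx, wy, wz, ...]. A call has 1 to 10 rows; each row is the pose to reach, as a shift and turn from the pose commanded when the call began, along the tool's axes at that moment; what a row does not reach only later rows make up. A row lasts 1/12 s, in which the tool goes at most 41.7 mm and 7.16 degrees, less where a joint would pass 70% of its speed; a pose out of reach is approached as far as the arm can. A call with a gripper value outside its range is refused whole. OPENING is the opening, from 0 (shut) to 1 (fully open), set as the call begins (- or left out, the last holds). The fingers move at their own pace and stop on an object; FORCE is the grip in N (left out, the last holds). Time passes only in rows, so rows that repeat a pose let the fingers close. It gives the time, the measured TCP pose, the force, the opening and the grip force at its end, in the units of the state.
- get_state(): the state, without advancing time (a new reading comes with each control period).
- get_image(name): name is "scene" or "side" or "wrist"; returns (picture, depth): 384x512x3 uint8, red, green, blue; 384x512 float32, m along the optical axis (not along the pixel's ray), 0 where there is no reading.
- calibration(name): a dict with "K" (3x3 intrinsics, pixels), "k1" (the pictures are not rectified: a ray, as slopes to the right and down, at radius r is drawn at 1 + k1 r^2 times it, then the intrinsics apply), "cam_to_world" (4x4, takes a point from camera to world coordinates). Camera axes: x right, y down, z forward; pixel columns grow to the right and rows downward; lengths in m; the calibration is good to about 2 mm. A picture is of the moment at which its call begins: read the wrist's pose just before it. calibration takes no time and is no camera call; for the wrist camera it gives the pose at the moment of the call.
- hand_in(): hands the job in; it is judged then, once.
The state is a dict: "t": time; "qpos": joint angles; "joint_vel": joint speeds; "joint_torque": joint torques, N m; "eef_pos": TCP position; "eef_rot": TCP orientation; "ft_force": force on the tool from outside, world axes, zero at the start; "torque": the same for the moment, N m; "gripper_width": finger opening in m; "gripper_force": force on a finger pad.
Only numpy, scipy, OpenCV 4.12 (cv2) and the standard library are available. Lean on these libraries where they do the work, as an engineer would, in place of code of your own. Each camera call takes 0.05 s, during which the arm holds its last target. There are 200 camera calls.

## Working session

There is one attempt and no reset: what is moved stays moved. The work goes in short steps, Python scripts to look and compute and a shell command to move; the robot and the scene stay as the last step left them, time stands still between calls to the robot, and variables do not carry over. Pictures are saved under pics/ and viewed, at most 10 in all, crops included, and the job is handed in when it is done.

```bash
mkdir -p pics; ls; cat > h.py <<'E'
import numpy as np, cv2
from station import get_state, get_image, calibration, hand_in
def cloud(name):
    c=calibration(name); im,d=get_image(name)
    K=np.array(c["K"]);k1=c["k1"];T=np.array(c["cam_to_world"])
    h,w=d.shape
    uv=np.stack(np.meshgrid(np.arange(w),np.arange(h)),-1).reshape(-1,1,2).astype(np.float64)
    xy=cv2.undistortPoints(uv,K,np.array([k1,0,0,0.])).reshape(h,w,2)
    ray=np.dstack([xy,np.ones((h,w))])
    P=(ray*d[...,None])@T[:3,:3].T+T[:3,3]
    P[d==0]=np.nan
    R=ray@T[:3,:3].T
    return im,d,P,R,T[:3,3]
def onplane(R,o,z): # world points of every pixel on plane z
    return o+R*((z-o[2])/R[...,2])[...,None]
def save(n,im): cv2.imwrite("pics/"+n,cv2.cvtColor(im,cv2.COLOR_RGB2BGR))
E
python3 - <<'E'
from h import *
a=get_image("scene")[0];b=get_image("side")[0]
import numpy as np
save("s1.png",np.vstack([a,b])[:, :] if 0 else a); save("s2.png",b)
for n in("scene","side","wrist"):
    c=calibration(n);print(n,c["K"],c["k1"],np.round(c["cam_to_world"],3).tolist())
E
```

```text
pics
scene [[456.43080994   0.         253.76359142]
 [  0.         456.43080994 186.72638174]
 [  0.           0.           1.        ]] -0.16631957012737944 [[-0.714, 0.556, -0.424, 1.224], [0.699, 0.582, -0.414, 0.682], [0.017, -0.593, -0.805, 1.528], [0.0, 0.0, 0.0, 1.0]]
side [[374.08684963   0.         252.61309552]
 [  0.         374.08684963 193.73205221]
 [  0.           0.           1.        ]] -0.11869012435791718 [[0.968, -0.133, 0.213, 0.188], [-0.25, -0.58, 0.776, -1.083], [0.021, -0.804, -0.594, 1.025], [0.0, 0.0, 0.0, 1.0]]
wrist [[309.63999782   0.         259.36429652]
 [  0.         309.63999782 192.86918451]
 [  0.           0.           1.        ]] -0.02428159588173049 [[1.0, 0.001, -0.001, 0.674], [0.0, -0.97, -0.243, 0.066], [-0.001, 0.243, -0.97, 0.383], [0.0, 0.0, 0.0, 1.0]]
```

View pics/s1.png

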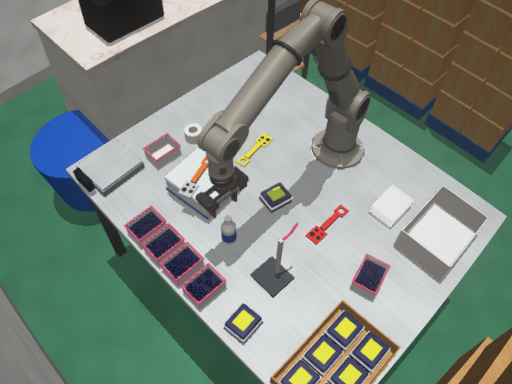

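View pics/s2.png

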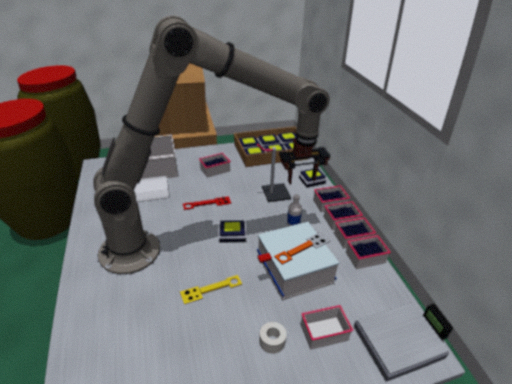

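Three gauge-shaped things in the side view: yellow at (212,290) on the table, red at (207,203) on the table, orange at (298,250) on the white box's lid. The orange one fits, by colour and place. I'll confirm it in a crop and measure.

```bash
cat > m1.py <<'E'
from h import *
im,d,P,R,o=cloud("side")
save("c1.png",cv2.resize(im[140:300,170:370],None,fx=4,fy=4,interpolation=cv2.INTER_CUBIC)[:600,:800])
hsv=cv2.cvtColor(im,cv2.COLOR_RGB2HSV).astype(int);H,S,V=hsv[...,0],hsv[...,1],hsv[...,2]
box=np.zeros(H.shape,bool);box[215:300,250:345]=1
lid=box&(abs(P[...,2]-.111)<.006)
L=P[lid];print("lid n",lid.sum(),"z",np.median(L[:,2]))
r=cv2.minAreaRect((L[:,:2]*1000).astype(np.float32));print("lid rect",r)
org=box&(H>6)&(H<20)&(S>150)&(V>120)
red=box&((H<5)|(H>174))&(S>150)
for n,m,z in(("orange",org,.122),("red",red,.114)):
    Q=P[m];Q=Q[~np.isnan(Q[:,0])]
    v,u=np.nonzero(m)
    print(n,m.sum(),"pix",u.mean(),v.mean(),"med",np.median(Q,0),"rect",cv2.minAreaRect((Q[:,:2]*1000).astype(np.float32)))
    X=onplane(R,o,z)[m];print("  plane rect",cv2.minAreaRect((X[:,:2]*1000).astype(np.float32)),X.mean(0))
# stand
im,d,P,R,o=cloud("scene")
hsv=cv2.cvtColor(im,cv2.COLOR_RGB2HSV).astype(int);H,S,V=hsv[...,0],hsv[...,1],hsv[...,2]
pk=np.zeros(H.shape,bool);pk[215:250,270:310]=1
pk&=(S>90)&(P[...,2]>.18)&(P[...,2]<.3)
v,u=np.nonzero(pk);print("hook",len(u))
for a,b in list(zip(u,v))[::4]: print(a,b,np.round(P[b,a],3),im[b,a])
bm=np.zeros(H.shape,bool);bm[250:300,245:300]=1
bm&=(V<100)&(abs(P[...,2]-.01)<.02)
B=P[bm];print("base",bm.sum(),np.median(B,0),cv2.minAreaRect((B[:,:2]*1000).astype(np.float32)))
E
python3 m1.py
```

```text
lid n 2509 z 0.11280631808807262
lid rect ((576.76708984375, -231.27105712890625), (271.98529052734375, 230.73294067382812), 6.765687465667725)
orange 196 pix 293.5969387755102 251.04591836734693 med [ 0.56257551 -0.25147943  0.12543004] rect ((568.7208251953125, -246.47946166992188), (140.87693786621094, 42.251651763916016), 24.258697509765625)
  plane rect ((572.1659545898438, -251.14083862304688), (145.66824340820312, 40.27037048339844), 19.894039154052734) [ 0.56633551 -0.25113654  0.122     ]
red 79 pix 264.2278481012658 257.2025316455696 med [ 0.46383109 -0.25043385  0.11567386] rect ((462.4941101074219, -247.90505981445312), (38.82648468017578, 25.874614715576172), 9.922377586364746)
  plane rect ((463.1339111328125, -248.1179656982422), (38.36096954345703, 32.343685150146484), 5.025299072265625) [ 0.46345473 -0.24828614  0.114     ]
hook 49
296 223 [0.563 0.233 0.267] [219 109 132]
297 224 [0.566 0.24  0.272] [210  72 105]
295 226 [0.573 0.238 0.265] [220  72 106]
295 227 [0.575 0.24  0.263] [193  88 113]
293 229 [0.582 0.239 0.258] [218  72 105]
293 230 [0.581 0.238 0.249] [184  86 109]
290 232 [0.59  0.234 0.243] [221  85 116]
291 233 [0.59  0.239 0.242] [174  84 105]
286 235 [0.607 0.232 0.241] [219 137 157]
285 236 [0.609 0.23  0.234] [222 113 138]
284 237 [0.616 0.232 0.237] [220  99 129]
283 238 [0.622 0.233 0.24 ] [223  97 131]
284 239 [0.621 0.237 0.238] [209  70 103]
base 849 [0.66363853 0.24057435 0.01247822] ((659.5397338867188, 235.08029174804688), (118.8468017578125, 110.36976623535156), 88.97340393066406)
```

View pics/c1.png

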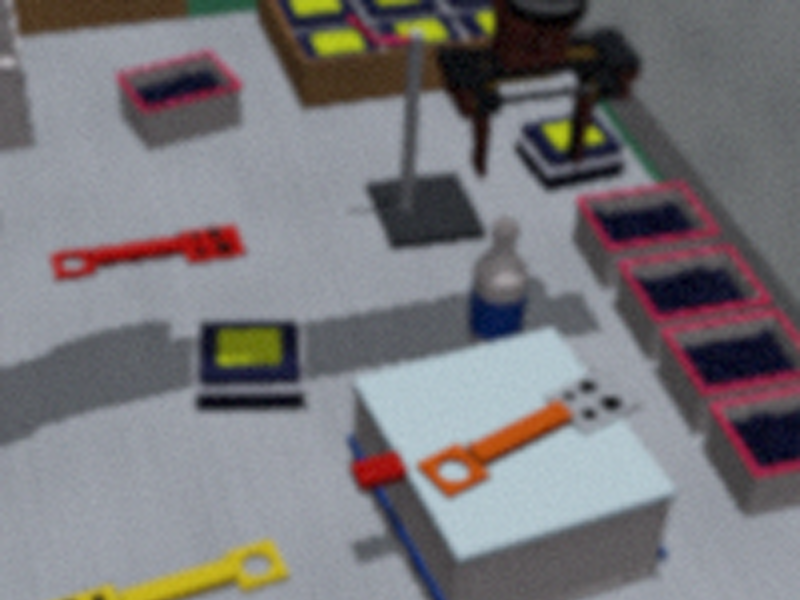

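The crop shows the orange gauge on the lid, with its eye at crop (455,470) near the red tab and its steel plate at (590,400) to the far side. The decoys are red on the table at (150,250) and yellow at (180,590). I'll move above the lid for a close look.

```bash
python3 -c "
from h import *
s=get_state();print(np.round(s['eef_rot'],3).tolist(),s['eef_pos'],s['t'])
R=np.array(s['eef_rot']);print(R.T@(np.array([.56,-.24,.303])-s['eef_pos'])*1000)"
```

```text
[[0.0, 1.0, -0.001], [1.0, -0.0, -0.0], [-0.0, -0.001, -1.0]] [6.74766899e-01 1.17695789e-05 3.02104654e-01] 0.2
[-240.01201941 -114.76727142   -0.77222624]
```

```bash
python3 -m pendant '[-35,-17,0,0,0,0,-70,-34,0,0,0,0,-105,-51,0,0,0,0,-140,-68,0,0,0,0,-175,-85,0,0,0,0,-210,-100,0,0,0,0,-240,-115,0,0,0,0,-240,-115,0,0,0,0,-240,-115,0,0,0,0,-240,-115,0,0,0,0]'
cat > m2.py <<'E'
from h import *
s=get_state();print(np.round(s['eef_pos'],4))
im,d,P,R,o=cloud("wrist");save("w1.png",im)
hsv=cv2.cvtColor(im,cv2.COLOR_RGB2HSV).astype(int);H,S,V=hsv[...,0],hsv[...,1],hsv[...,2]
org=(H>6)&(H<20)&(S>150)&(V>100)
red=((H<5)|(H>174))&(S>150)&(V>80)
def big(m):
    n,l,st,c=cv2.connectedComponentsWithStats(m.astype(np.uint8));i=1+st[1:,4].argmax();return l==i
org=big(org);X=onplane(R,o,.119)[...,:2]*1000
hole=None
cs,hi=cv2.findContours(org.astype(np.uint8),cv2.RETR_CCOMP,cv2.CHAIN_APPROX_NONE)
for c,h in zip(cs,hi[0]):
    if h[3]>=0 and cv2.contourArea(c)>50:
        m=np.zeros(org.shape,np.uint8);cv2.drawContours(m,[c],-1,1,-1);e=onplane(R,o,.117)[...,:2][m>0].mean(0)*1000;print("hole",cv2.contourArea(c),e,"pix",c.mean((0,1)))
print("orange rect (pix X)",cv2.minAreaRect(onplane(R,o,.121)[org][:,:2].astype(np.float32)*1000))
# handle axis: orange pixels away from eye
A=onplane(R,o,.125)[org][:,:2]*1000
hd=A[np.linalg.norm(A-e,axis=1)>35]
print("handle",cv2.minAreaRect(hd.astype(np.float32)))
t=onplane(R,o,.114)[big(red)][:,:2]*1000
print("tab",cv2.minAreaRect(t.astype(np.float32)))
sel=(abs(P[...,2]-.111)<.005)&(P[...,0]>.4);Q=P[big(sel)]
print("lid",Q.shape,np.nanmedian(Q[:,2]),cv2.minAreaRect(Q[:,:2].astype(np.float32)*1000))
E
python3 m2.py
```

```text
t: 1.03
eef_pos: [0.5603, -0.2392, 0.3026]
eef_rot: [[-0.0, 1.0, 0.0], [1.0, 0.0, 0.001], [0.001, 0.0, -1.0]]
ft_force: [1.3, 0.4, -0.3]
gripper_width: 0.0879
gripper_force: 0.0
[ 0.5603 -0.2392  0.3026]
hole 665.5 [ 522.03360698 -264.52836511] pix [217.85542169 218.8313253 ]
orange rect (pix X) ((569.4832763671875, -246.8931121826172), (142.4487762451172, 42.449615478515625), 19.561784744262695)
handle ((595.0743408203125, -238.67405700683594), (86.99324798583984, 20.660755157470703), 19.626033782958984)
tab ((464.1087951660156, -244.20034790039062), (42.818931579589844, 24.89340591430664), 6.978434085845947)
lid (45954, 3) 0.11045440612529084 ((573.0964965820312, -224.35597229003906), (268.443603515625, 209.23019409179688), 7.049426078796387)
```

View pics/w1.png

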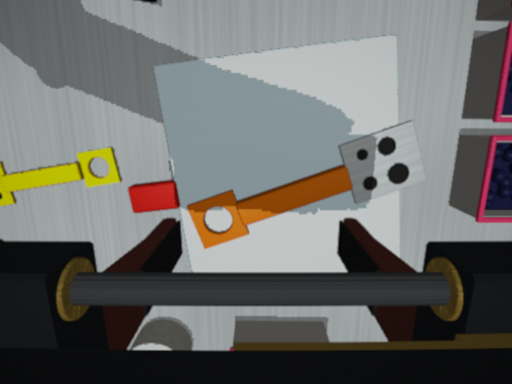

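The wrist view shows the orange eye hole at (218,219), the handle running to the steel plate at (382,160), and the red tab at (154,196). I'll grip the gauge's origin at about (0.605, -0.235), with the tool turned +109.6° about the vertical.

```bash
python3 -m pendant '[0,5,4,0,0,-7,1,10,8,0,0,-14,1,15,12,0,0,-21,2,20,16,0,0,-28,2,25,20,0,0,-35,3,30,24,0,0,-42,3,35,28,0,0,-49,4,40,32,0,0,-56,4,45,36,0,0,-63,4,45,40,0,0,-70]'
python3 -m pendant '[0,0,4,0,0,-7,0,0,8,0,0,-14,0,0,12,0,0,-21,0,0,16,0,0,-28,0,0,20,0,0,-35,0,0,24,0,0,-39.6,0,0,24,0,0,-39.6,0,0,24,0,0,-39.6]'
python3 - <<'E'
from h import *
s=get_state();p=np.array(s['eef_pos']);R=np.array(s['eef_rot']);print(s['qpos'])
print(R.T@(np.array([.605,-.235,.193])-p)*1000, np.degrees(np.arctan2(R[1,1],R[0,1])))
E
```

```text
t: 1.92
eef_pos: [0.6069, -0.2333, 0.2623]
eef_rot: [[-0.943, 0.333, 0.001], [0.333, 0.943, 0.001], [-0.0, 0.001, -1.0]]
ft_force: [0.8, 0.3, 1.2]
gripper_width: 0.0878
gripper_force: 0.0
t: 2.58
eef_pos: [0.6056, -0.2344, 0.2384]
eef_rot: [[-0.942, -0.335, -0.0], [-0.335, 0.942, 0.001], [-0.0, 0.001, -1.0]]
ft_force: [0.2, -0.0, 0.2]
gripper_width: 0.088
gripper_force: 0.0
[ 28.72447169  29.65399241 -18.06854293  95.27269732  10.49537468
  56.77686169 116.67223042]
[ 0.74778802 -0.44385231 45.38648126] 109.5768463508128
```

```bash
python3 -m pendant '[0,0,15,0,0,0,0,0,30,0,0,0,0,0,40,0,0,0,0,0,45,0,0,0,0,0,45,0,0,0]'
python3 -m pendant '[0,0,0,0,0,0,0,0,0,0,0,0,0,0,0,0,0,0,0,0,0,0,0,0,0,0,0,0,0,0,0,0,0,0,0,0,0,0,0,0,0,0,0,0,0,0,0,0]' 0 40
```

```text
t: 3.0
eef_pos: [0.6047, -0.2354, 0.1926]
eef_rot: [[-0.942, -0.335, -0.002], [-0.335, 0.942, 0.001], [0.002, 0.001, -1.0]]
ft_force: [0.2, -0.2, 0.2]
gripper_width: 0.0879
gripper_force: 0.0
t: 3.67
eef_pos: [0.605, -0.236, 0.1937]
eef_rot: [[-0.942, -0.335, 0.0], [-0.335, 0.942, -0.0], [-0.0, -0.0, -1.0]]
ft_force: [-0.1, -0.4, -0.6]
gripper_width: 0.0382
gripper_force: 0.0
```

```bash
python3 -m pendant '[0,0,0,0,0,0,0,0,0,0,0,0,0,0,0,0,0,0,0,0,0,0,0,0,0,0,0,0,0,0]'
python3 -m pendant '[0,0,-20,0,0,0,0,0,-50,0,0,0,0,0,-80,0,0,0,0,0,-110,0,0,0,0,0,-140,0,0,0,0,0,-170,0,0,0,0,0,-200,0,0,0,0,0,-200,0,0,0,0,0,-200,0,0,0]'
```

```text
t: 4.08
eef_pos: [0.605, -0.236, 0.1936]
eef_rot: [[-0.942, -0.335, -0.0], [-0.335, 0.942, 0.0], [0.0, 0.0, -1.0]]
ft_force: [-1.5, -0.0, -0.5]
gripper_width: 0.0218
gripper_force: 40.0
t: 4.83
eef_pos: [0.6056, -0.236, 0.3956]
eef_rot: [[-0.942, -0.335, 0.004], [-0.335, 0.942, -0.001], [-0.003, -0.002, -1.0]]
ft_force: [-1.0, 0.1, -1.5]
gripper_width: 0.0219
gripper_force: 40.0
```

```bash
cat >> h.py <<'E'
from scipy.spatial.transform import Rotation as Ro
def to(p,R,q=True):
    s=get_state();P=np.array(s['eef_pos']);A=np.array(s['eef_rot'])
    v=Ro.from_matrix(A.T@R).as_rotvec(degrees=True)
    print("shift",np.round(A.T@(np.array(p)-P)*1000,1),"turn",np.round(v,1),"q",np.round(s['qpos'],1),"f",np.round(s['ft_force'],1),"t",s['t'])
def pitchR(th,yaw): # tool z pitched th deg forward from down, tool x = up/forward, heading yaw
    B=np.array([[1,0,0],[0,-1,0],[0,0,-1.]])
    return Ro.from_euler('z',yaw,degrees=True).as_matrix()@Ro.from_euler('y',-th,degrees=True).as_matrix()@B
E
python3 -m pendant '[-1,12,0,0,0,7,-2,24,0,0,0,14,-4,36,0,0,0,21,-5,48,0,0,0,28,-6,60,0,0,0,35,-7,72,0,0,0,42,-8,84,0,0,0,49,-10,96,0,0,0,56,-11,110,0,0,0,63,-12,123,0,0,0,70]'
python3 -c "
from h import *
print(pitchR(0,0),pitchR(45,0))
to([.48,.0,.39],pitchR(0,60));to([.44,.16,.39],pitchR(0,0))"
```

```text
t: 5.67
eef_pos: [0.5741, -0.1154, 0.3916]
eef_rot: [[-0.633, 0.774, -0.003], [0.774, 0.633, 0.001], [0.003, -0.002, -1.0]]
ft_force: [-0.7, -0.4, -0.5]
gripper_width: 0.0214
gripper_force: 40.0
[[ 1.  0.  0.]
 [ 0. -1.  0.]
 [ 0.  0. -1.]] [[ 0.70710678  0.          0.70710678]
 [ 0.         -1.          0.        ]
 [ 0.70710678  0.         -0.70710678]]
shift [1.489e+02 1.000e-01 2.000e+00] turn [-0.2 -0.  69.3] q [ 13.8  15.5 -10.6  94.7   3.   70.3  41.8] f [-0.7 -0.4 -0.5] t 5.6667
shift [298.1  70.4   2.2] turn [-2.000e-01  1.000e-01  1.293e+02] q [ 13.8  15.5 -10.6  94.7   3.   70.3  41.8] f [-0.7 -0.4 -0.5] t 5.6667
```

```bash
python3 -m pendant '[15,0,0,0,0,7,30,0,0,0,0,14,45,0,0,0,0,21,60,0,0,0,0,28,75,0,0,0,0,35,90,0,0,0,0,42,105,0,0,0,0,49,120,0,0,0,0,56,135,0,0,0,0,63,149,0,0,0,0,69]'
python3 -c "
from h import *
to([.44,.16,.39],pitchR(0,0));to([.44,.237,.39],pitchR(0,0));"
```

```text
t: 6.5
eef_pos: [0.4787, -0.0008, 0.3919]
eef_rot: [[0.496, 0.868, -0.003], [0.868, -0.496, -0.0], [-0.002, -0.003, -1.0]]
ft_force: [0.5, -0.8, -0.8]
gripper_width: 0.0217
gripper_force: 40.0
shift [ 120.4 -113.4    2. ] turn [-0.1  0.2 60.3] q [  1.    4.5  -8.9 107.8   0.7  67.9 -37.9] f [ 0.5 -0.8 -0.8] t 6.5
shift [ 187.2 -151.5    2. ] turn [-0.1  0.2 60.3] q [  1.    4.5  -8.9 107.8   0.7  67.9 -37.9] f [ 0.5 -0.8 -0.8] t 6.5
```

```bash
python3 -m pendant '[20,-16,0,0,0,7,40,-32,0,0,0,14,60,-48,0,0,0,21,80,-64,0,0,0,28,100,-80,0,0,0,35,120,-96,0,0,0,42,140,-112,0,0,0,49,160,-128,0,0,0,56,187,-151,0,0,0,60,187,-151,0,0,0,60]'
python3 -c "
from h import *
to([.40,.237,.32],pitchR(45,0));"
```

```text
t: 7.33
eef_pos: [0.4374, 0.2419, 0.3922]
eef_rot: [[1.0, 0.015, -0.003], [0.015, -1.0, 0.002], [-0.003, -0.002, -1.0]]
ft_force: [0.3, -0.3, -0.8]
gripper_width: 0.0218
gripper_force: 40.0
shift [-37.3   4.5  72.3] turn [-0.5 45.2  0.8] q [ -18.9    7.3  -18.8  104.8    2.3   68.3 -127.5] f [ 0.3 -0.3 -0.8] t 7.3333
```

```bash
python3 -m pendant '[-5,0,0,0,7,0,-10,0,5,0,14,0,-15,1,10,0,21,0,-20,2,15,0,28,0,-25,3,20,0,35,0,-30,4,25,0,42,0,-35,4,30,0,45,0.8,-35,4,30,0,45,0.8]'
cat > m3.py <<'E'
import sys
from h import *
n=sys.argv[1]
s=get_state();A=np.array(s['eef_rot']);p=np.array(s['eef_pos']);print("eye",np.round(p+A@[.088,0,.0797],4),np.round(s['qpos'],1))
for cam in("wrist","side","scene"):
    im,d,P,R,o=cloud(cam)
    hsv=cv2.cvtColor(im,cv2.COLOR_RGB2HSV).astype(int);H,S,V=hsv[...,0],hsv[...,1],hsv[...,2]
    if cam=="wrist": save(n,im)
    reg=(P[...,0]>.53)&(P[...,0]<.65)&(P[...,1]>.2)&(P[...,1]<.28)&(P[...,2]>.19)&(P[...,2]<.31)
    m=reg&(H>160)&(S>60)
    Q=P[m];print(cam,"pink",m.sum())
    if m.sum()>10:
        y=np.polyfit(Q[:,0],Q[:,1],1);
        for a in np.arange(.555,.63,.01):
            k=abs(Q[:,0]-a)<.005
            if k.sum(): print(round(a,3),k.sum(),np.round(np.median(Q[k],0),4))
        print("fit y slope",y)
    if cam=="scene": save("sc_"+n,im[150:310,190:400])
E
python3 m3.py w3.png
```

```text
t: 8.0
eef_pos: [0.4097, 0.2274, 0.3809]
eef_rot: [[0.775, 0.006, 0.632], [-0.01, -1.0, 0.023], [0.632, -0.024, -0.775]]
ft_force: [-0.8, -1.8, 0.4]
gripper_width: 0.022
gripper_force: 40.0
eye [0.5282 0.2283 0.3747] [   0.7   -7.3  -47.1  126.9   39.1   35.4 -165.4]
wrist pink 0
side pink 31
0.565 4 [0.5647 0.231  0.269 ]
0.575 4 [0.5739 0.2312 0.2614]
0.585 7 [0.5846 0.2334 0.2486]
0.595 5 [0.5953 0.2334 0.2407]
0.605 4 [0.6062 0.2342 0.239 ]
0.615 5 [0.6157 0.2307 0.238 ]
0.625 2 [0.6295 0.2311 0.233 ]
fit y slope [0.01712784 0.22249775]
scene pink 54
0.565 8 [0.5665 0.2361 0.2644]
0.575 11 [0.5752 0.2362 0.2589]
0.585 9 [0.586  0.2359 0.2466]
0.595 8 [0.5937 0.2354 0.2396]
0.605 9 [0.6064 0.2351 0.2393]
0.615 5 [0.6158 0.2348 0.2396]
0.625 4 [0.6233 0.2344 0.2387]
fit y slope [-0.02502209  0.25031863]
```

View pics/w3.png

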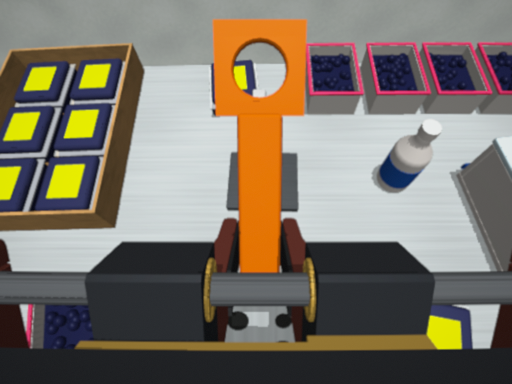

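The wrist view shows the held eye at (260,68), its hole sound, and the stand's base behind the handle at (265,180). Joint 7 is close to its limit, so I'll turn the heading outward about 22°, which the hole's play allows.

```bash
cat >> h.py <<'E'
def eye(e,th,yaw):
    R=pitchR(th,yaw); print(th,yaw,e); to(np.array(e)-R@[.088,0,.0797],R)
E
python3 -c "
from h import *
eye([.53,.2345,.33],42,22)
eye([.54,.2345,.29],45,22)"
```

```text
42 22 [0.53, 0.2345, 0.33]
shift [-25.4  35.9  44.7] turn [ 13.3   2.5 -17.6] q [   0.9   -7.4  -46.9  126.8   39.    35.6 -165.4] f [ 0.6 -0.9 -0.6] t 8.15
45 22 [0.54, 0.2345, 0.29]
shift [-46.7  37.   86.9] turn [ 13.8   5.5 -17.3] q [   0.9   -7.4  -46.9  126.8   39.    35.6 -165.4] f [ 0.6 -0.9 -0.6] t 8.15
```

```bash
python3 -m pendant '[-6,9,11,3.3,0.6,-4.4,-12,18,22,6.6,1.2,-8.8,-18,27,33,10,1.8,-13.2,-25,36,45,13.3,2.5,-17.6,-25,36,45,13.3,2.5,-17.6,-25,36,45,13.3,2.5,-17.6,-25,36,45,13.3,2.5,-17.6,-25,36,45,13.3,2.5,-17.6]'
python3 -c "
from h import *
eye([.53,.2345,.33],42,22)
eye([.54,.2345,.29],45,22)"
```

```text
t: 8.82
eef_pos: [0.4207, 0.1944, 0.3322]
eef_rot: [[0.686, 0.379, 0.621], [0.279, -0.925, 0.257], [0.672, -0.003, -0.741]]
ft_force: [0.4, -0.8, 0.4]
gripper_width: 0.0216
gripper_force: 40.0
42 22 [0.53, 0.2345, 0.33]
shift [-3.   3.8 -0.2] turn [-0.3 -0.2  0.1] q [  -3.6   -6.9  -31.3  136.3   33.6   10.  -135. ] f [ 0.4 -0.8  0.4] t 8.8167
45 22 [0.54, 0.2345, 0.29]
shift [-27.1   7.7  40.3] turn [-0.3  2.8  0.1] q [  -3.6   -6.9  -31.3  136.3   33.6   10.  -135. ] f [ 0.4 -0.8  0.4] t 8.8167
```

Pitch 45 is too folded for the arm (joint 4 at 136°, joint 6 at its limit). I'll use pitch 28, heading 12, and let the gauge pivot in the pads later.

```bash
python3 -c "
from h import *
eye([.53,.2345,.32],28,12)
eye([.545,.2345,.285],28,12)"
```

```text
28 12 [0.53, 0.2345, 0.32]
shift [ 13.6 -16.2 -10.3] turn [ -6.1 -14.2   8.3] q [  -3.6   -6.9  -31.3  136.3   33.6   10.  -135. ] f [ 0.4 -0.8  0.4] t 8.8167
28 12 [0.545, 0.2345, 0.285]
shift [  0.4 -10.5  24.9] turn [ -6.1 -14.2   8.3] q [  -3.6   -6.9  -31.3  136.3   33.6   10.  -135. ] f [ 0.4 -0.8  0.4] t 8.8167
```

```bash
python3 -m pendant '[5,-5,-4,-2,-4.7,2.8,9,-11,-7,-4,-9.4,5.6,13,-16,-10,-6.1,-14.2,8.3,13,-16,-10,-6.1,-14.2,8.3,13,-16,-10,-6.1,-14.2,8.3,13,-16,-10,-6.1,-14.2,8.3]'
python3 m3.py w4.png
python3 -c "
from h import *
eye([.545,.2345,.285],28,12)"
```

```text
t: 9.32
eef_pos: [0.417, 0.2083, 0.347]
eef_rot: [[0.863, 0.208, 0.46], [0.185, -0.978, 0.095], [0.47, 0.003, -0.883]]
ft_force: [-0.1, -0.6, -2.1]
gripper_width: 0.0215
gripper_force: 40.0
eye [0.5296 0.2321 0.318 ] [ -11.    -4.2  -28.6  126.5   19.8   33.8 -132.2]
wrist pink 337
0.555 26 [0.5593 0.2344 0.2659]
0.565 100 [0.5626 0.2337 0.2669]
0.575 40 [0.5748 0.232  0.256 ]
0.585 36 [0.5846 0.232  0.2467]
0.595 76 [0.5965 0.2329 0.238 ]
0.605 55 [0.6027 0.2344 0.2379]
0.625 4 [0.6279 0.2324 0.1984]
fit y slope [-0.01326035  0.24112759]
side pink 31
0.565 4 [0.5661 0.2344 0.2676]
0.575 5 [0.5757 0.2308 0.261 ]
0.585 6 [0.5862 0.2326 0.2513]
0.595 5 [0.594  0.2316 0.2396]
0.605 4 [0.6055 0.2328 0.2395]
0.615 5 [0.6158 0.2323 0.239 ]
0.625 2 [0.6295 0.2311 0.2331]
fit y slope [-0.03055906  0.25039306]
scene pink 53
0.565 7 [0.5674 0.2374 0.2699]
0.575 11 [0.5739 0.2358 0.2586]
0.585 8 [0.5839 0.2364 0.2487]
0.595 8 [0.5933 0.2358 0.2411]
0.605 9 [0.6051 0.2356 0.2391]
0.615 6 [0.6145 0.234  0.2385]
0.625 4 [0.6253 0.2357 0.2425]
fit y slope [-0.02476693  0.250314  ]
28 12 [0.545, 0.2345, 0.285]
shift [-1.1  0.  36.4] turn [ 0.2  0.1 -0. ] q [ -11.    -4.2  -28.6  126.5   19.7   33.9 -132.1] f [ 0.  -0.1 -0.6] t 9.4667
```

View pics/w4.png

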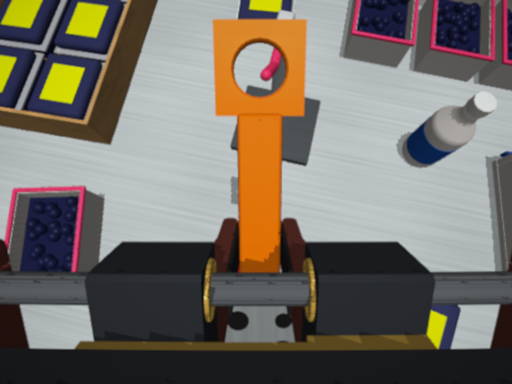

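The wrist view shows the pink hook tip at (268,72) inside the eye's hole (centre 260,68), so the line-up is good. I'll lower the eye over the tip along the bar.

```bash
python3 -m pendant '[-1,0,18,0,0,0,-1,0,36,0,0,0,2,2,48,0,0,0,5,4,59,0,0,0,7,5,70,0,0,0,10,7,81,0,0,0,10,7,81,0,0,0,10,7,81,0,0,0]'
python3 -c "
from h import *
s=get_state();A=np.array(s['eef_rot']);print('eye',s['eef_pos']+A@[.088,0,.0797])
eye([.585,.2345,.243],28,12)
save('w5.png',get_image('wrist')[0]) "
```

```text
t: 10.13
eef_pos: [0.464, 0.2104, 0.28]
eef_rot: [[0.865, 0.206, 0.457], [0.183, -0.979, 0.094], [0.467, 0.003, -0.884]]
ft_force: [0.5, -0.5, -0.2]
gripper_width: 0.0221
gripper_force: 40.0
eye [0.57660248 0.23393639 0.25062303]
28 12 [0.585, 0.2345, 0.243]
shift [ 3.6  1.5 10.9] turn [ 0.2  0.2 -0. ] q [ -11.1    6.3  -27.5  126.8   35.1   26.4 -144.7] f [ 0.5 -0.5 -0.2] t 10.1333
```

View pics/w5.png

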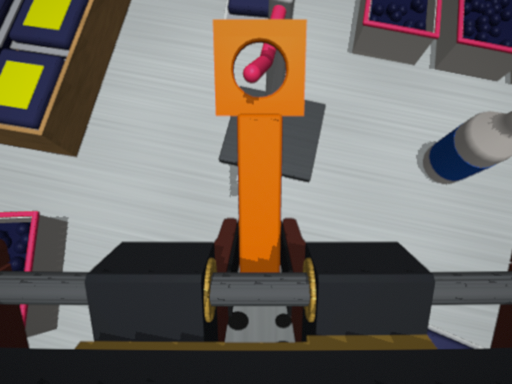

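The hook tip at (252,72) now comes up through the hole. I'll go down to the bend while pitching further.

```bash
python3 -c "
from h import *
eye([.586,.2345,.241],38,14)"
```

```text
38 14 [0.586, 0.2345, 0.241]
shift [-9.2  6.1 30.2] turn [ 1.3 10.1 -1.7] q [ -11.1    6.2  -27.6  126.8   35.1   26.4 -144.7] f [ 0.7 -0.  -1.2] t 10.1833
```

```bash
python3 -m pendant '[-2,2,8,0.3,2.5,-0.4,-5,3,15,0.7,5,-0.8,-7,5,23,1,7.5,-1.3,-9,6,30,1.3,10.1,-1.7,-9,6,30,1.3,10.1,-1.7,-9,6,30,1.3,10.1,-1.7]'
python3 -c "
from h import *
s=get_state();A=np.array(s['eef_rot']);print('eye',s['eef_pos']+A@[.088,0,.0797])
eye([.588,.2345,.236],38,14)
eye([.588,.2345,.236],48,18)"
```

```text
t: 10.68
eef_pos: [0.4745, 0.2042, 0.2568]
eef_rot: [[0.796, 0.232, 0.558], [0.197, -0.973, 0.124], [0.572, 0.011, -0.82]]
ft_force: [0.1, -0.9, -1.5]
gripper_width: 0.0216
gripper_force: 40.0
eye [0.58906506 0.23142879 0.24172638]
38 14 [0.588, 0.2345, 0.236]
shift [-7.7 -2.   9.4] turn [ 0.9  3.1 -0.1] q [ -47.1    6.2   10.8  133.5   57.8   14.7 -166.4] f [ 0.1 -0.9 -1.5] t 10.6833
48 18 [0.588, 0.2345, 0.236]
shift [-19.1   6.   26.8] turn [ 3.5 13.1 -3. ] q [ -47.1    6.2   10.8  133.5   57.8   14.7 -166.4] f [ 0.1 -0.9 -1.5] t 10.6833
```

```bash
python3 -m pendant '[0,0,0,0,0,0,0,0,0,0,0,0,1,0,9,0,0,0,2,0,18,0,0,0,2,0,26,0,0,0,3,0,35,0,0,0,3,0,44,0,0,0,3,0,44,0,0,0,3,0,44,0,0,0]' - 5
python3 -c "
from h import *
s=get_state();print(s['qpos'])
save('w6.png',np.hstack([get_image('wrist')[0],cv2.resize(get_image('scene')[0][190:318,230:326],(288,384))])) "
```

```text
t: 11.43
eef_pos: [0.5037, 0.2107, 0.2288]
eef_rot: [[0.803, 0.231, 0.549], [0.198, -0.973, 0.119], [0.561, 0.013, -0.827]]
ft_force: [-0.3, -0.6, -1.0]
gripper_width: 0.0219
gripper_force: 5.0
[ -51.11253015   12.39593241   17.96930292  131.51844542   61.25499562
    9.75225424 -169.47703269]
```

View pics/w6.png

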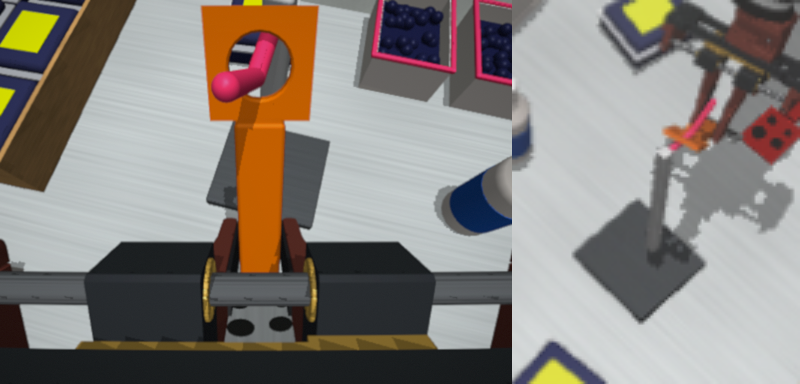

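The hook passes through the eye with its tip at (228,85) in front of the plate, and the gauge has pivoted towards upright. Releasing.

```bash
python3 -m pendant '[0,0,0,0,0,0,0,0,0,0,0,0,0,0,0,0,0,0,0,0,0,0,0,0,0,0,0,0,0,0,0,0,0,0,0,0,0,0,0,0,0,0]' 0.8
python3 -m pendant '[0,0,-10,0,0,0,0,0,-25,0,0,0,0,0,-45,0,0,0,0,0,-65,0,0,0,0,0,-85,0,0,0,0,0,-105,0,0,0,0,0,-105,0,0,0]'
python3 -c "
from h import *
s=get_state();print(np.round(s['qpos'],1))
save('w7.png',np.hstack([get_image('wrist')[0],cv2.resize(get_image('scene')[0][190:318,230:326],(288,384))])) "
```

```text
t: 12.12
eef_pos: [0.5035, 0.2115, 0.2289]
eef_rot: [[0.803, 0.233, 0.549], [0.2, -0.972, 0.119], [0.562, 0.014, -0.827]]
ft_force: [-0.3, 0.3, 0.6]
gripper_width: 0.0649
gripper_force: 0.0
t: 12.7
eef_pos: [0.4454, 0.1992, 0.3184]
eef_rot: [[0.801, 0.233, 0.551], [0.199, -0.972, 0.122], [0.565, 0.012, -0.825]]
ft_force: [0.2, 0.9, 0.1]
gripper_width: 0.0702
gripper_force: 0.0
[ -48.7   -3.2    9.3  132.3   39.5   24.5 -148.2]
```

View pics/w7.png

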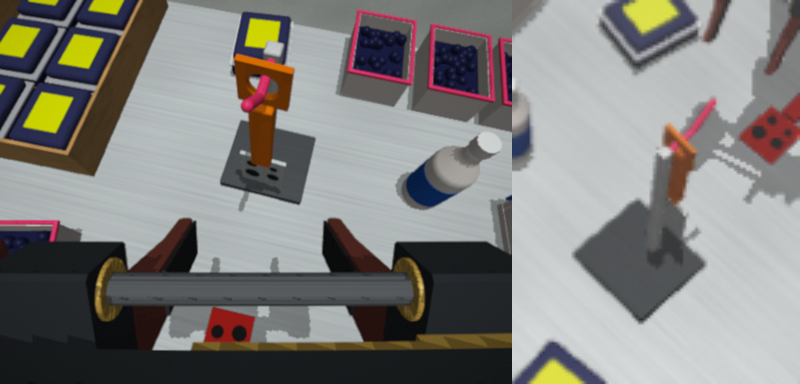

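The gauge hangs on the hook: eye at (265,85), plate hanging over the base at (262,170), clear of the gripper. Now over to the lid's tab.

```bash
python3 -c "
from h import *
to([.44,.12,.36],pitchR(0,7))"
```

```text
shift [  4.1  76.1 -49. ] turn [ -1.2 -34.3   6.5] q [ -48.7   -2.9    9.3  132.4   39.7   24.3 -148.4] f [ 0.5  0.3 -0.2] t 12.8
```

```bash
python3 -m pendant '[0,10,-9,0,-6,1,1,25,-18,0,-12,2,2,40,-27,0,-18,3,3,55,-36,-1,-24,4,4,70,-45,-1,-30,5,4,76,-49,-1.2,-34.3,6.5,4,76,-49,-1.2,-34.3,6.5,4,76,-49,-1.2,-34.3,6.5]'
python3 -c "
from h import *
to([.458,-.245,.30],pitchR(0,7))"
```

```text
t: 13.47
eef_pos: [0.4407, 0.1197, 0.3581]
eef_rot: [[0.993, 0.12, -0.001], [0.12, -0.993, -0.004], [-0.001, 0.004, -1.0]]
ft_force: [-0.1, 0.0, -0.7]
gripper_width: 0.0706
gripper_force: 0.0
shift [-26.5 363.9  59.6] turn [ 0.2  0.1 -0.1] q [ -44.6    2.5   22.4  114.8   -0.8   63.  -104.9] f [-0.1  0.  -0.7] t 13.4667
```

```bash
python3 -m pendant '[-3,36,0,0,0,0,-6,72,0,0,0,0,-9,108,0,0,0,0,-11,144,6,0,0,0,-14,180,12,0,0,0,-17,216,20,0,0,0,-20,252,30,0,0,0,-22,288,40,0,0,0,-24,324,50,0,0,0,-26,364,60,0,0,0]'
python3 -m pendant '[0,0,0,0,0,0,0,0,0,0,0,0,0,0,0,0,0,0]'
cat > m4.py <<'E'
from h import *
im,d,P,R,o=cloud("wrist")
hsv=cv2.cvtColor(im,cv2.COLOR_RGB2HSV).astype(int);H,S,V=hsv[...,0],hsv[...,1],hsv[...,2]
red=((H<5)|(H>174))&(S>150)&(V>80)&(P[...,2]>.08)&(P[...,2]<.2)
n,l,st,c=cv2.connectedComponentsWithStats(red.astype(np.uint8));i=1+st[1:,4].argmax();m=(l==i)
print("n",m.sum(),"pix",c[i],"z",np.nanmedian(P[m][:,2]))
r=cv2.minAreaRect(onplane(R,o,.114)[m][:,:2].astype(np.float32)*1000);print(r)
Q=P[m][:,:2]*1000; print(np.nanmean(Q,0))
c=np.array(r[0])/1000; a=np.radians(7); u=np.array([np.cos(a),np.sin(a)]); g=c-.006*u
print("grip",g); to([*g,.107+.065],pitchR(0,7))
E
python3 m4.py
```

```text
t: 14.3
eef_pos: [0.4577, -0.2446, 0.2983]
eef_rot: [[0.992, 0.125, -0.002], [0.125, -0.992, -0.002], [-0.002, 0.002, -1.0]]
ft_force: [1.0, 0.5, -0.4]
gripper_width: 0.0704
gripper_force: 0.0
t: 14.55
eef_pos: [0.4578, -0.2435, 0.299]
eef_rot: [[0.992, 0.122, -0.003], [0.122, -0.992, -0.002], [-0.003, 0.001, -1.0]]
ft_force: [-1.0, 0.7, 1.1]
gripper_width: 0.0702
gripper_force: 0.0
n 1272 pix [262.2004717  183.72562893] z 0.11313596572585205
((463.71710205078125, -245.76158142089844), (41.63764953613281, 23.67313003540039), 6.582117080688477)
[ 463.98822741 -245.52061297]
grip [ 0.45776183 -0.2464928 ]
shift [ -0.6   3.5 127.4] turn [0.  0.1 0.1] q [-13.6  15.1  41.5 112.6 -11.8  56.6 -49.4] f [1.1 0.3 0.1] t 14.6
```

```bash
python3 -m pendant '[0,3,30,0,0,0,0,3,60,0,0,0,0,3,90,0,0,0,0,3,115,0,0,0,0,3,127,0,0,0,0,3,127,0,0,0,0,3,127,0,0,0]'
python3 -m pendant '[0,0,0,0,0,0,0,0,0,0,0,0,0,0,0,0,0,0,0,0,0,0,0,0,0,0,0,0,0,0,0,0,0,0,0,0,0,0,0,0,0,0,0,0,0,0,0,0,0,0,0,0,0,0]' 0 25
python3 - <<'E'
from h import *
s=get_state();p=np.array(s['eef_pos']);R=np.array(s['eef_rot'])
u=np.array([np.cos(np.radians(7)),np.sin(np.radians(7)),0]);
for a in range(5,51,5):
    t=np.radians(a); r=np.array([230*(1-np.cos(t))+7*np.sin(t),230*np.sin(t)-7*(1-np.cos(t))])
    print(a,np.round(R.T@(u*r[0]+np.array([0,0,r[1]])),1))
E
```

```text
t: 15.18
eef_pos: [0.4587, -0.2469, 0.1735]
eef_rot: [[0.992, 0.123, -0.002], [0.123, -0.992, -0.001], [-0.002, 0.001, -1.0]]
ft_force: [0.2, -1.4, 0.9]
gripper_width: 0.0703
gripper_force: 0.0
t: 15.93
eef_pos: [0.4582, -0.2464, 0.173]
eef_rot: [[0.993, 0.122, -0.003], [0.122, -0.993, 0.001], [-0.003, -0.002, -1.0]]
ft_force: [-1.8, 4.9, 4.7]
gripper_width: 0.0258
gripper_force: 25.0
5 [  1.4  -0.  -20. ]
10 [  4.6  -0.1 -39.8]
15 [  9.5  -0.1 -59.3]
20 [ 16.1  -0.1 -78.3]
25 [ 24.3  -0.2 -96.6]
30 [  34.    -0.2 -114.2]
35 [  45.3   -0.2 -130.8]
40 [  57.9   -0.2 -146.4]
45 [  71.9   -0.3 -160.8]
50 [  87.1   -0.3 -173.9]
```

```bash
python3 -m pendant '[1,0,-10,0,0,0,1,0,-20,0,0,0,3,0,-30,0,0,0,5,0,-40,0,0,0,7,0,-50,0,0,0,9.5,0,-59,0,0,0,13,0,-69,0,0,0,16,0,-78,0,0,0,20,0,-88,0,0,0,24,0,-97,0,0,0]'
python3 -m pendant '[5,0,-9,0,0,0,10,0,-17,0,0,0,15,0,-26,0,0,0,21,0,-34,0,0,0,27,0,-42,0,0,0,34,0,-50,0,0,0,40,0,-57,0,0,0,47.5,0,-64,0,0,0,47.5,0,-64,0,0,0,47.5,0,-64,0,0,0]'
cat > m5.py <<'E'
from h import *
s=get_state();p=np.array(s['eef_pos']);print(p,s['gripper_force'],np.round(s['qpos'],1))
h=np.array([.6862,-.2182]);u=np.array([np.cos(np.radians(7)),np.sin(np.radians(7))])
im,d,P,R,o=cloud("side");save("f.png",im)
f=(P[...,:2]-h)@u; l=(P[...,:2]-h)@np.array([-u[1],u[0]])
hsv=cv2.cvtColor(im,cv2.COLOR_RGB2HSV).astype(int)
k=(f<-.02)&(f>-.2)&(abs(l)<.09)&(P[...,2]>.115)&(hsv[...,2]>120)&(P[...,2]<.111-f)
k&=(hsv[...,1]<60)
c=np.polyfit(f[k],P[...,2][k],1);print(k.sum(),"lid angle",np.degrees(np.arctan(-c[0])),"z at hinge",c[1])
E
python3 m5.py
```

```text
t: 16.77
eef_pos: [0.4827, -0.2433, 0.2708]
eef_rot: [[0.992, 0.122, -0.002], [0.122, -0.992, 0.0], [-0.002, -0.001, -1.0]]
ft_force: [3.2, 4.0, -4.1]
gripper_width: 0.0257
gripper_force: 25.0
t: 17.6
eef_pos: [0.5299, -0.2376, 0.3345]
eef_rot: [[0.992, 0.122, -0.002], [0.122, -0.992, 0.0], [-0.002, -0.001, -1.0]]
ft_force: [-1.5, 6.4, -0.1]
gripper_width: 0.026
gripper_force: 25.0
[ 0.5298836  -0.23758088  0.3344783 ] 24.99952107667923 [-13.8  19.9  41.  102.3 -14.5  63.3 -50.9]
21 lid angle 18.67235312301678 z at hinge 0.20066010099659012
```

View pics/f.png

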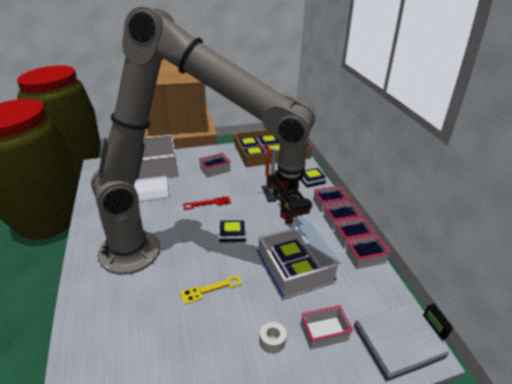

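The lid is up, seen edge-on at about (318,240), with the packs visible and the gripper holding the tab. My mask cut off the lid itself, so I'll fix the angle check.

```bash
python3 - <<'E'
from h import *
h=np.array([.6862,-.2182]);u=np.array([np.cos(np.radians(7)),np.sin(np.radians(7))])
for cam in("side","wrist","scene"):
    im,d,P,R,o=cloud(cam)
    f=(P[...,:2]-h)@u; l=(P[...,:2]-h)@np.array([-u[1],u[0]]);z=P[...,2]
    hsv=cv2.cvtColor(im,cv2.COLOR_RGB2HSV).astype(int)
    k=(f<-.03)&(f>-.14)&(abs(l)<.11)&(z>.12)&(z<.14-f*1.3)&(hsv[...,2]>110)&(hsv[...,1]<80)
    if k.sum()>20:
        for _ in range(5):
            c=np.polyfit(f[k],z[k],1);k&=abs(np.polyval(c,f)-z)<.012
        print(cam,k.sum(),np.degrees(np.arctan(-c[0])),c[1])
im,d,P,R,o=cloud("scene")
k=(P[...,0]>.53)&(P[...,0]<.65)&(P[...,1]>.19)&(P[...,1]<.28)&(P[...,2]>.06)
hsv=cv2.cvtColor(im,cv2.COLOR_RGB2HSV).astype(int)
o=k&(hsv[...,0]>5)&(hsv[...,0]<20)&(hsv[...,1]>150);print("gauge",o.sum(),np.nanmedian(P[o],0),P[o][:,2].min(),P[o][:,2].max())
E
```

```text
side 447 43.95530185366905 0.11995716998230666
wrist 54440 44.90453012651384 0.11260831339686614
scene 1953 45.04844225833564 0.11330470437189022
gauge 77 [0.61566122 0.24320681 0.18693063] 0.11037675978406036 0.25325596200470657
```

The lid stands at 45° in the wrist and scene views, and the gauge hangs on the hook. Handing in.

```bash
python3 -c "
from h import *
print(hand_in())"
```

```text
the job is handed in; nothing more can be done
None
```

The orange gauge hangs by its eye on the pink hook, and the gripper is holding the chill box's lid open at about 45° (44 to 45° in three camera views); the job was handed in at about 18 s.

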